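# Open the can with the squeeze-and-turn safety cap

## Robot

A 6-joint arm with a two-finger parallel gripper is mounted at the origin on the work surface. World frame = base frame: x ahead of the robot, y to its left, z up, the work surface at z = 0. Lengths are in mm, angles in rad, forces in N, time in s.
With the tool pointing down it reaches from about 350 to 775 mm from the base axis. Payload 7.3 kg.
Tool frame: the origin (TCP) lies between the finger pads; the fingertips stand 8 mm ahead of it and the grasp point (between the pads) lies 11 mm behind it; y points along the fingers, z is the direction in which the jaws open and shut, and the axes are right-handed (so a half turn about y gives the same grasp; the last joint's range is limited). The gripper opens to 92 mm and grips with 3 to 60 N. Pads are 19 mm wide; open, the fingers measure 130 mm over their backs; the gripper's body (75 mm by 190 mm) begins 47 mm behind the grasp point.
Start: joints at [-1.391, 0.342, 1.524, -0, 1.275, -0.146], TCP at [168.058, -497.394, 234.741] pointing down, gripper open.
Joint ranges: [-2.53, 2.53], [-0.77, 2.02], [0.04, 2.7], [-1, 4.14], [0.28, 2.66], [-3.11, 3.11]. Speed limits (rad/s): [2.57, 2.57, 3.14, 3.14, 3.14, 3.14].

## Interface

Orientations are given as [roll, pitch, yaw] about the fixed x, y, z axes, in that order (R = Rz(yaw) Ry(pitch) Rx(roll)).
In Python, from plant import bot, vision, job gives the robot as it stands. The module is installed in compiled form; this text tells all that it offers.
- The arm moves only by the tool arm_command, never from a script. Its argument "deltas" is a list of rows, each a list of 4 numbers: the shift along the tool's x, y, z in m, then the turn about the tool's y in degrees. In form: [[x, y, z, twist], ...]. A call has 1 to 5 rows; each row shifts and turns the commanded pose from where the row before left it, along the tool's axes as they then stand; what a row does not reach is not made up. A row lasts 1/10 s, in which the tool goes at most 50 mm and 8.59 degrees, less where a joint would pass 70% of its speed; a pose out of reach is approached as far as the arm can. A call is refused whole if a number of a shift passes 0.05 or a number of a turn 8.59, either way. A call with a gripper value outside its range is refused whole. "claw" is the closure in counts, from 0 (fully open) to 255 (shut), set as the call begins (left out, the last holds). The fingers move at their own pace and stop on an object; the grip force is fixed at half the most. Time passes only in rows, so rows that do not move let the fingers close. It gives the time, the measured TCP pose, the force and the opening at its end, in the units of the state.
- bot.get_obs(): the state, without advancing time (a new reading comes with each control period).
- vision.capture(name): name is "scene" or "top" or "wrist"; returns a dict with "img" (384x512x3 uint8, red, green, blue), "camera_matrix" (3x3 intrinsics, pixels), "world_to_cam" (4x4, takes a point from world to camera coordinates); the wrist camera has in their place "mount" (4x4, takes a point from camera to tool coordinates, whose origin is the TCP and whose axes are the tool frame's). Camera axes: x right, y down, z forward; pixel columns grow to the right and rows downward; lengths in mm; the calibration is good to about 2 mm. A picture is of the moment at which its call begins: read the wrist's pose just before it. There is no depth.
- job.close_job(): hands the job in, once; it reports no verdict.
Trained networks look in a picture, given as the dict that the camera call returned (one of the last four; its "shot" number tells which), for a name from the list of things; names that differ only in an ending like _2 or _b are one class to them, and where a whole thing is asked for, a point or a joint stands for the part that bears it (a point fixed in the world has none). Each returns a list of dicts, best first, with "confidence" (0 to 1); they miss things now and then, are a little off and sometimes report something else, mostly with a low value. They report only what shows in the picture. A call takes as long as a camera call. They do not tell look-alikes from the thing itself.
- vision.find_in(picture, name): "xyz" ([x, y, z] in mm, in the coordinates of the camera as it stood for that picture, good to about 4 mm: the middle of the surface that is visible of it).
- vision.regions_of(picture, name): "mask" (384x512 bool, what is visible of it).
The state is a dict: "time": time; "joint_positions": joint angles; "dq": joint speeds; "tau": joint torques, N m; "tool_pos": TCP position; "tcp_rot": TCP orientation; "contact_force": force on the tool from outside, world axes, zero at the start; "moment": the same for the moment, N m; "grip_width": finger opening in mm.
Only numpy, scipy, OpenCV 4.12 (cv2) and the standard library are available. Lean on these libraries where they do the work, as an engineer would, in place of code of your own. Each camera call takes 0.05 s, during which the arm holds its last target. There are 200 camera calls.

## Task

Open the white can in the plywood well so that the next toys can be oiled: pinch the two release tabs of its safety cap lightly together and, keeping them pinched, turn the cap anticlockwise (seen from above) until you feel it come up against its stop, lift it straight off and set it down, not dropped, standing right way up in the middle of the steel drip dish. Never press, twist or pull the cap hard against the can's neck, do not push the dish about, and leave everything else on the bench where it lies.

Things in the scene. Friction and masses are not known exactly. Their poses are not given: they have to be found in the camera images.
- cap: Squeeze-and-turn safety cap, grey plastic with a black tab on either side, 0.09 to 0.14 kg, loose but locked on the can. Origin: on its axis at the underside of its round flange (48 mm across, 5 mm thick), level with the can's mouth while on. z up, y along the pinch line through both tabs. Core above the flange 30 (x) by 36 (y) mm, 36 tall. Running friction when turned: 0.1 to 0.2 N m.
- pinch (a point): Point on the cap's axis, 20 mm above its origin: the middle of the tabs' height; axes as the cap's. The tabs are upright ribbed plates on the +y and -y sides, 28 mm wide, 6 mm thick, from 5 to 35 mm above the cap's origin; outer faces 30 mm from the axis when out (60 mm across), 25 mm when pinched home (50 mm across).
- tab_left (a joint): Travel of the release tab on the cap's +y side, in m: 0 = sprung out, 0.005 = pinched home; straight towards the axis, spring 4.5 N at first, 9 N at the end. Its foot, 10 mm wide, hangs to 9 mm below the cap's origin and 35 mm out, into a notch of the can's collar, and blocks turning either way until the tab is in by about 3 mm. Both tabs must be in at once.
- tab_right (a joint): The same for the tab on the cap's -y side: 0 = sprung out, 0.005 = pinched home.
- plug_foot (a point): Centre of the underside of the cap's plug, 17 mm below the cap's origin; the cap stands upright on it. Plug 27 mm across; its two lugs, along the cap's +x and -x, are held under a bayonet ring in the neck, 16 mm from the axis. The cap lifts at the stop and up to about 6 degrees before it; short of that the lugs hold it down. 16 mm up it is clear of neck and collar.
- can: One-litre white square can, 96 x 96 mm, shoulder 100 mm high, wedged in a plywood well 130 x 130 x 34 mm screwed to the bench (it cannot turn, slide or lift). Origin: centre of the underside, on the bench; z up. The notched collar on its shoulder is 76 mm across, top 120 mm above the bench, notches at +y and -y: at the start the cap's axes lie like the can's, within 2 degrees.
- mouth (a point): Centre of the can's mouth, 122 mm above the bench. The slots that let the lugs out, and the hard stop just past them, are hidden in the neck: the stop comes 40 to 81 degrees anticlockwise, different each time. There the twist climbs within 1 to 2 degrees: 0.1 to 0.3 N m over running friction is plainly felt and safe, 0.6 too much. A gasket pushes the cap up with 4 N over the first 3 mm.
- dish: Round shallow drip dish of steel, 130 mm across the rim, 14 mm high, loose, 0.35 kg, standing on the bench; flat inside over the middle 75 mm. Origin: centre of its underside.
- dish_in (a point): Centre of the dish's inner floor, 4 mm above the bench. The cap standing in the dish has its origin 17 mm above this.
- horse_standing: Carved wooden toy horse on its legs, 130 mm long, 107 mm tall; origin on the bench under its middle. To be left alone.
- horse_lying_a: Carved toy horse lying on its side, 130 x 110 x 40 mm, left of the middle; origin under its middle. To be left alone.
- horse_lying_b: Carved toy horse lying on its side, 130 x 110 x 40 mm, right of the middle; origin under its middle. To be left alone.
- tweezers: Steel tweezers lying flat between can and dish, 137 mm long, 20 mm wide, 7 mm high; origin under the middle, x along them. To be left alone.
- eye_jar: Small jar with a white lid, 38 mm across, 55 mm tall; origin under its middle. To be left alone.
- sanding_block: Cork sanding block, 105 x 65 x 38 mm; origin under its middle. To be left alone.
- brush: Flat brush with a handle, lying, about 200 mm long; x along it, origin under its middle. To be left alone.
There are look-alikes about, which are no part of the job. What is meant by the cap is not pink or purple, and is the larger of those in its own colour.

How it is judged (in metres and radians):
On the way, in this order (a step that is already met when the one before it is completed fails the run):
1. both release tabs are pinched in (each more than 3 mm) while the cap sits on the can (value of joint each of tab_left, tab_right above 0.003 m and distance between cap and mouth below 0.006 m), for 0.1 s.
2. the cap, still on the neck, has been turned by more than 20 degrees (angle between the x axis of cap and the x axis of can, either way round above 0.35 rad and distance between cap and mouth below 0.006 m), for 0.1 s.
3. the cap is lifted clear of the can (z of cap in the frame of mouth above 0.03 m), for 0.1 s.
At the end, for the whole second after the job is handed in: the cap stands right way up (within 9 degrees) and at rest in the dish, its axis within 25 mm of the dish's centre and its plug on the floor (origin 13 to 21 mm above it), let go by the robot (horizontal distance between cap and dish_in below 0.025 m and z of cap in the frame of dish_in between 0.013 and 0.021 m and angle between cap's own z axis and vertical below 0.15 rad and linear speed of cap below 0.02 m/s); the robot touches nothing.
It fails at once if the cap is wrenched, pressed or pulled against the can (all contact forces between them add up to over 50 N) (contact force between cap and can above 50 N).
It fails at once if the cap is let go in the air (horizontal distance between cap and mouth above 0.06 m and z of cap in the frame of dish_in above 0.035 m and contact force between the fingers and cap below 0.2 N).
It fails at once if the dish is pushed by more than 30 mm (distance of dish from where it was at the start of the episode above 0.03 m).
It fails at once if a bystander is moved by more than 20 mm (distance of any of horse_standing, horse_lying_a, horse_lying_b, tweezers, eye_jar, sanding_block, brush from where it was at the start of the episode above 0.02 m).
It also fails if it takes over 72 s, if anything falls off the work surface, if the arm or the gripper's body presses on something with over 40 N, if the wrist force passes 120 N, or if a joint passes its speed limit or range.

## Working session

There is one attempt and no reset: what is moved stays moved. The work goes in short steps, Python scripts to look and compute and a tool call to move; the robot and the scene stay as the last step left them, time stands still between calls to the robot, and variables do not carry over. Pictures are saved under pics/ and viewed, about 8 in all and at most 12, crops included, and the job is handed in when it is done.

Besides the shell and the picture viewer there is one more tool, called as name(argument=value, ...) on one line, values as JSON. arm_command: Moves the arm, as the interface text tells. Its arguments: {"type":"object","properties":{"deltas":{"type":"array","items":{"type":"array","items":{"type":"number"}}},"claw":{"type":"number"}},"required":["deltas"]}

```bash
mkdir -p pics; cat > h.py <<'E'
import numpy as np, cv2
from plant import bot, vision, job
from scipy.spatial.transform import Rotation as R
def cam2w(p,c): 
    return (np.linalg.inv(np.array(p["world_to_cam"]))@np.r_[c,1])[:3]
def toolT(o):
    T=np.eye(4);T[:3,:3]=R.from_euler('xyz',o['tcp_rot']).as_matrix();T[:3,3]=o['tool_pos'];return T
def save(p,n): cv2.imwrite('pics/'+n,p['img'][:,:,::-1])
E
python3 - <<'E'
from h import *
o=bot.get_obs();print(o);print(toolT(o).round(3))
for n in ["top","scene"]:
    p=vision.capture(n);save(p,n+'.png')
    print(n,p['camera_matrix'],np.array(p['world_to_cam']).round(3).tolist())
    for k in ["cap","can","dish","tweezers","eye_jar","horse_standing","sanding_block","brush"]:
        print(k,[(cam2w(p,d['xyz']).round(0).tolist(),round(d['confidence'],2)) for d in vision.find_in(p,k)])
a=cv2.imread('pics/top.png');b=cv2.imread('pics/scene.png')
cv2.imwrite('pics/top2.png',cv2.resize(a,(800,600),interpolation=3))
E
```

```text
{'time': 0.0, 'joint_positions': array([-1.39100031e+00,  3.42719914e-01,  1.52499014e+00, -1.23668084e-05,
        1.27539577e+00, -1.45990914e-01]), 'dq': array([ 6.38340703e-04, -6.73172059e-05,  3.58895117e-04, -3.15885936e-04,
       -6.10817766e-05, -6.99309747e-04]), 'tau': array([-2.66489078e-03, -4.31247640e+01, -2.44207907e+01,  7.16361590e-02,
        5.58827980e-02, -1.12232040e-04]), 'tool_pos': array([ 167.98150296, -496.9965818 ,  234.05578945]), 'tcp_rot': array([-1.57229512e+00,  2.08425203e-04, -2.81580227e+00]), 'contact_force': array([ 0.48719367,  0.13224601, -0.16737317]), 'moment': array([-0.03014402, -0.0114554 , -0.01424509]), 'grip_width': 91.59257721427788}
[[-9.47000e-01 -0.00000e+00  3.20000e-01  1.67982e+02]
 [-3.20000e-01  1.00000e-03 -9.47000e-01 -4.96997e+02]
 [-0.00000e+00 -1.00000e+00 -1.00000e-03  2.34056e+02]
 [ 0.00000e+00  0.00000e+00  0.00000e+00  1.00000e+00]]
top [[349.83952531   0.         252.48932681]
 [  0.         349.83952531 194.97077967]
 [  0.           0.           1.        ]] [[0.174, -0.985, 0.001, -96.509], [-0.965, -0.171, -0.1
[... 784 characters left out ...]
.254, 0.967, -0.014, 172.502], [0.639, 0.157, -0.753, -261.042], [-0.726, -0.2, -0.658, 1582.788], [0.0, 0.0, 0.0, 1.0]]
cap [([521.0, 212.0, 146.0], 0.93), ([431.0, 92.0, 32.0], 0.68), ([382.0, 168.0, 50.0], 0.6), ([396.0, 284.0, 38.0], 0.46), ([748.0, -220.0, 31.0], 0.22)]
can [([557.0, 211.0, 52.0], 0.79)]
dish [([475.0, -146.0, 8.0], 0.59)]
tweezers [([536.0, 1.0, 4.0], 0.45)]
eye_jar [([381.0, -1.0, 35.0], 0.83)]
horse_standing [([750.0, 23.0, 76.0], 0.97), ([553.0, 212.0, 52.0], 0.62)]
sanding_block [([494.0, 372.0, 41.0], 0.92), ([747.0, -215.0, 29.0], 0.45), ([743.0, 232.0, 34.0], 0.35), ([473.0, -141.0, 7.0], 0.23)]
brush [([549.0, -387.0, 15.0], 0.89), ([741.0, 229.0, 35.0], 0.21)]
```

View pics/top2.png

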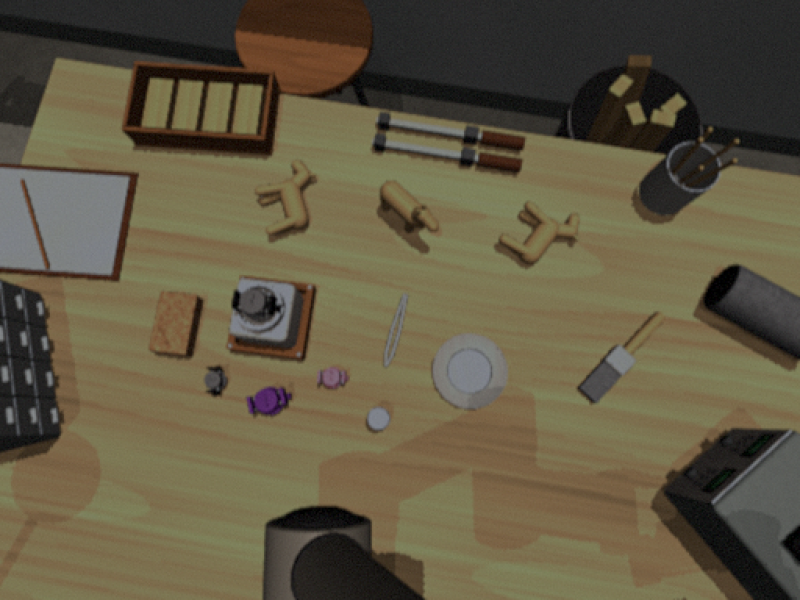

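View pics/scene.png

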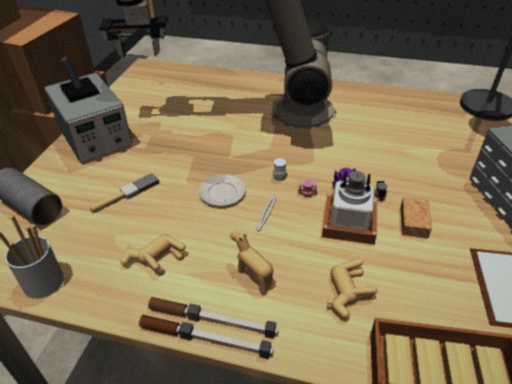

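The top view shows the grey cap with black tabs on the can at about (257,303), its tabs to the left and right. A small grey look-alike is at (214,380), with purple and pink ones beside it. The dish is at (470,370) and the tweezers at (397,330) between can and dish. The scene view agrees. I'll move over the dish first.

arm_command(deltas=[[-0.041, -0.007, -0.0235, 0], [-0.041, -0.007, -0.0235, 0], [-0.041, -0.007, -0.0235, 0], [-0.041, -0.007, -0.0235, 0], [-0.041, -0.007, -0.0235, 0]], claw=0)

```text
time: 1.4
tool_pos: [325.6, -319.0, 270.2]
tcp_rot: [-1.57, 0.0, -2.816]
contact_force: [-0.3, -0.9, -0.1]
grip_width: 91.8
```

arm_command(deltas=[[-0.041, -0.007, -0.0235, 0], [-0.041, -0.007, -0.0235, 0], [-0.041, -0.007, -0.0235, 0], [-0.041, -0.007, -0.0235, 0], [-0.041, -0.007, -0.0235, 0]])

```text
time: 1.9
tool_pos: [482.3, -141.8, 305.2]
tcp_rot: [-1.57, 0.0, -2.816]
contact_force: [0.6, -0.8, 0.6]
grip_width: 91.8
```

arm_command(deltas=[[0, 0, 0, 0], [0, 0, 0, 0]])

```text
time: 2.1
tool_pos: [481.6, -142.7, 304.5]
tcp_rot: [-1.571, -0.001, -2.813]
contact_force: [-0.1, -0.9, 0.3]
grip_width: 91.9
```

```bash
cat >> h.py <<'E'
def look(names,fn=None):
    o=bot.get_obs();T=toolT(o);p=vision.capture("wrist");M=T@np.array(p['mount'])
    if fn: save(p,fn)
    for k in names:
        print(k,[((M@np.r_[d['xyz'],1])[:3].round(1).tolist(),round(d['confidence'],2)) for d in vision.find_in(p,k)])
    return o,p,M
E
python3 - <<'E'
from h import *
o,p,M=look(["dish","tweezers"],"w1.png");print(o['time'],o['tool_pos'],o['tcp_rot'],p['camera_matrix'],np.array(p['mount']).round(3).tolist())
for d in vision.regions_of(p,"dish"):
    m=d['mask'];c,_=cv2.findContours(m.astype(np.uint8),0,2);c=max(c,key=len);print(d['confidence'],cv2.fitEllipse(c))
    # ellipse centre to plane z=10
    u=cv2.fitEllipse(c)[0];r=M[:3,:3]@np.linalg.inv(p['camera_matrix'])@np.r_[u,1];t=(12-M[2,3])/r[2];print((M[:3,3]+t*r).round(1))
E
```

```text
dish [([482.8, -141.9, 7.5], 0.66)]
tweezers []
2.1 [ 481.57390517 -142.67707854  304.53052065] [-1.57062872e+00 -5.59331101e-04 -2.81307651e+00] [[334.1728828    0.         248.96066301]
 [  0.         334.1728828  190.60565913]
 [  0.           0.           1.        ]] [[-0.0, 0.962, 0.272, -73.836], [0.001, -0.272, 0.962, -149.341], [1.0, 0.001, -0.001, 1.145], [0.0, 0.0, 0.0, 1.0]]
0.56 ((248.1436004638672, 152.72816467285156), (95.20372009277344, 95.66586303710938), 59.76511764526367)
[ 482.8 -142.1   12. ]
0.42 ((122.6138687133789, 197.5282745361328), (28.710439682006836, 42.87022018432617), 55.826904296875)
[367.7   2.   12. ]
```

arm_command(deltas=[[-0.0177, 0, -0.0407, 0], [-0.0177, 0, -0.0407, 0], [-0.0177, 0, -0.0407, 0], [-0.0177, 0, -0.0407, 0], [-0.0177, 0, -0.0407, 0]])

```text
time: 2.8
tool_pos: [499.8, 77.9, 304.9]
tcp_rot: [-1.57, 0.0, -2.818]
contact_force: [0.2, 0.5, 0.0]
grip_width: 91.7
```

arm_command(deltas=[[-0.0177, 0, -0.0407, 0], [-0.0177, 0, -0.0407, 0], [-0.0177, 0, -0.0407, 0], [0, 0, 0, 8], [0, 0, 0, 8]])

```text
time: 3.3
tool_pos: [511.2, 210.4, 304.3]
tcp_rot: [-1.57, -0.001, -3.1]
contact_force: [-0.5, 0.1, -0.7]
grip_width: 91.7
```

arm_command(deltas=[[0, 0, 0, 0], [0, 0, 0, 0]])

```text
time: 3.5
tool_pos: [511.4, 209.2, 304.7]
tcp_rot: [-1.571, -0.0, -3.093]
contact_force: [0.6, 0.3, 0.0]
grip_width: 91.5
```

```bash
python3 - <<'E'
from h import *
o,p,M=look(["cap","can","tab_left","mouth"],"w2.png");print(o['time'],o['tool_pos'],o['tcp_rot'],o['joint_positions'])
K=p['camera_matrix'];print('cam',M[:3,3])
for n in ["cap","can"]:
  for d in vision.regions_of(p,n):
    m=d['mask'];c,_=cv2.findContours(m.astype(np.uint8),0,2);c=max(c,key=len);print(n,round(d['confidence'],2),cv2.minAreaRect(c))
a=cv2.imread('pics/w2.png');cv2.imwrite('pics/w2b.png',cv2.resize(a,(800,600),interpolation=2))
E
```

```text
cap [([515.0, 208.2, 158.7], 0.96), ([383.1, 187.2, 37.3], 0.92), ([392.0, 283.7, 34.3], 0.89), ([433.1, 90.3, 37.6], 0.62), ([473.3, -127.4, 8.1], 0.24)]
can [([540.2, 210.0, 99.1], 0.75)]
tab_left [([389.2, 160.5, 39.6], 0.75), ([511.4, 238.5, 156.3], 0.61), ([406.4, 285.1, 30.2], 0.54), ([432.7, 69.2, 33.6], 0.46)]
mouth [([536.2, 212.0, 92.9], 0.97), ([532.7, -5.9, 5.6], 0.64), ([509.8, 236.1, 155.8], 0.59)]
3.5 [511.37296842 209.24379916 304.6686447 ] [-1.57061774e+00 -1.77584352e-04 -3.09298361e+00] [ 2.49756004e-01  3.51050483e-01  1.31790678e+00 -1.40176906e-04
  1.47284508e+00  1.77195700e+00]
cam [585.49033617 211.91075973 453.99643045]
cap 0.97 ((193.0, 238.0), (38.0, 24.0), 90.0)
cap 0.85 ((333.5, 219.0), (28.0, 41.0), 90.0)
cap 0.82 ((247.5, 174.0), (50.0, 69.0), 90.0)
cap 0.58 ((262.5, 249.5), (46.99999237060547, 24.999996185302734), -0.0)
can 0.7 ((247.05087280273438, 154.7186279296875), (105.1749038696289, 104.45154571533203), 0.6095065474510193)
```

View pics/w2b.png

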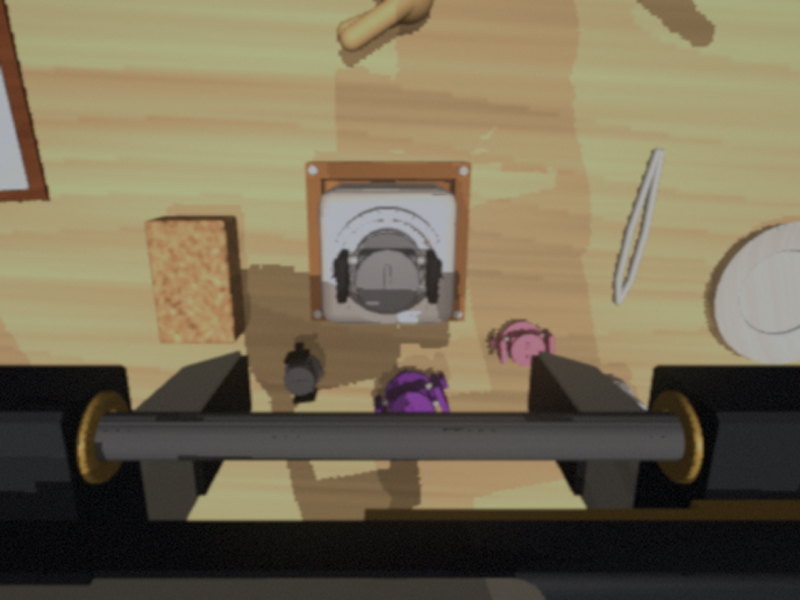

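The wrist view shows the cap at about (387,275), with tabs at (342,276) and (432,276). The can and well edges line up with the image axes, so the jaws are already square to the pinch line.

```bash
python3 - <<'E'
from h import *
o=bot.get_obs();T=toolT(o);p=vision.capture("wrist");M=T@np.array(p['mount']);K=p['camera_matrix']
def pl(u,z):
    r=M[:3,:3]@np.linalg.inv(K)@np.r_[u,1];return M[:3,3]+(z-M[2,3])/r[2]*r
d=[d for d in vision.regions_of(p,"cap") if d['mask'][174,247]][0]['mask']
g=p['img'].max(2).astype(int);m=((g<45)&d).astype(np.uint8)
n,l,s,c=cv2.connectedComponentsWithStats(m)
for i in range(1,n):
    if s[i,4]>15: print(s[i],c[i],pl(c[i],150))
for u in [(307*.64,163*.64),(470*.64,163*.64),(307*.64,322*.64),(465*.64,320*.64)]: print(pl(u,34).round(1))
print((np.linalg.inv(T)@np.r_[515,209,150,1]).round(1))
y,x=np.where(d);print(x.min(),x.max(),y.min(),y.max())
img=p['img'][130:220,190:310,::-1];cv2.imwrite('pics/c1.png',cv2.resize(img,None,fx=6,fy=6,interpolation=2))
E
```

```text
[218 186   5   7  26] [219.96153846 188.76923077] [500.08212129 236.16712219 150.        ]
[572.9 276.3  34. ]
[578.9 149.4  34. ]
[442.3 275.7  34. ]
[450.4 142.1  34. ]
[ -3.6 154.8   1.2   1. ]
213 283 148 200
```

View pics/c1.png

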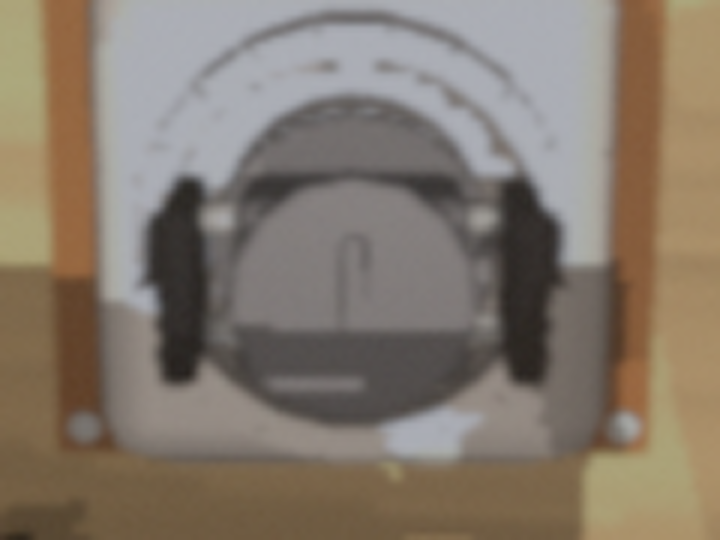

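The crop shows both tabs square to the view, with the cap centre near full-image pixel (249,179). In tool terms that is an offset of about x −2, z +1 mm. I'll descend part way and measure again.

arm_command(deltas=[[-0.002, 0.04, 0.001, 0], [0, 0.04, 0, 0], [0, 0.03, 0, 0], [0, 0, 0, 0], [0, 0, 0, 0]])

```text
time: 4.45
tool_pos: [513.6, 209.5, 195.4]
tcp_rot: [-1.571, 0.0, -3.095]
contact_force: [0.5, -0.3, 0.5]
grip_width: 92.0
```

```bash
python3 - <<'E'
from h import *
o,p,M=look(["cap"],"w3.png");print(o['tool_pos'],o['tcp_rot'])
T=toolT(o)
for k in ["cap","tab_left","tab_right"]:
  print(k,[((np.linalg.inv(T)@M@np.r_[d['xyz'],1])[:3].round(1),round(d['confidence'],2)) for d in vision.find_in(p,k)][:3])
a=p['img'][:,:,::-1];cv2.imwrite('pics/w3b.png',cv2.resize(a,(800,600),interpolation=2))
E
```

```text
cap [([516.7, 210.5, 159.7], 0.92), ([375.8, 187.1, 52.3], 0.72), ([375.3, 282.3, 35.6], 0.58), ([423.9, 111.6, 12.6], 0.48)]
[513.64203881 209.49492002 195.38346215] [-1.57076662e+00  2.80779336e-04 -3.09479306e+00]
cap [(array([-3.1, 35.7, -0.9]), 0.92), (array([138.7, 143. ,  15.9]), 0.72), (array([134.8, 159.7, -79.2]), 0.58)]
tab_left [(array([ -0.3,  41. , -27.6]), 0.9), (array([132.3, 146.3,  43.3]), 0.65), (array([ 99.8, 179.5, -82. ]), 0.63)]
tab_right [(array([-1.9, 41.7, 27.9]), 0.85), (array([140.4, 157.6, -72.5]), 0.61), (array([143.6, 151.4,  -0.9]), 0.54)]
```

View pics/w3b.png

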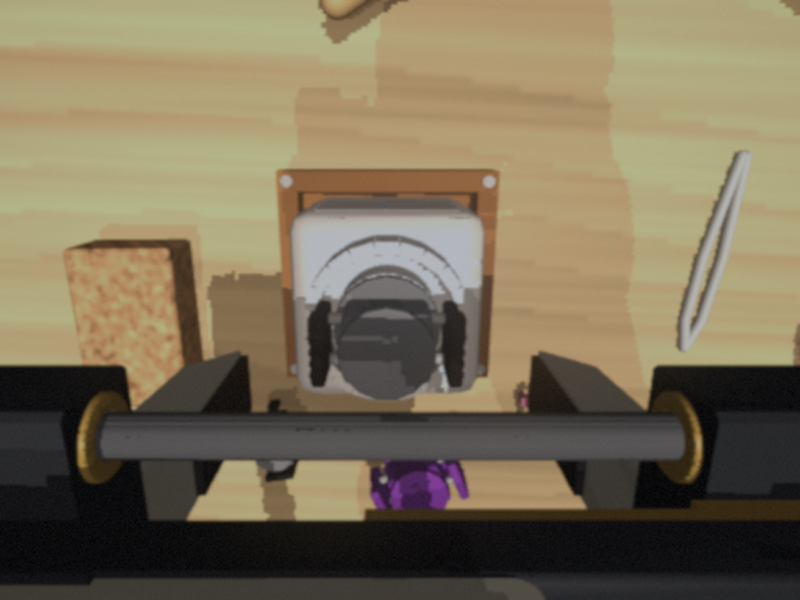

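The picture shows tabs at x≈318 and 452 (rows 303–385), midway between the fingers at 248 and 530. The residual offset is under 1 mm, so I'll go down to the tabs and close in stages, watching the side force.

arm_command(deltas=[[0, 0.03, 0, 0], [0, 0.02, 0, 0], [0, 0.011, 0, 0], [0, 0, 0, 0]])

```text
time: 5.1
tool_pos: [512.8, 209.2, 132.9]
tcp_rot: [-1.57, -0.002, -3.095]
contact_force: [0.7, 0.6, 0.2]
grip_width: 91.8
```

arm_command(deltas=[[0, 0, 0, 0], [0, 0, 0, 0], [0, 0, 0, 0], [0, 0, 0, 0]], claw=88)

```text
time: 5.5
tool_pos: [513.7, 209.7, 134.5]
tcp_rot: [-1.571, 0.002, -3.095]
contact_force: [-0.0, 0.7, 1.9]
grip_width: 64.7
```

arm_command(deltas=[[0, 0, 0, 0], [0, 0, 0, 0], [0, 0, 0, 0]], claw=96)

```text
time: 5.8
tool_pos: [513.7, 209.1, 134.9]
tcp_rot: [-1.57, 0.002, -3.095]
contact_force: [-1.9, -2.5, 8.9]
grip_width: 57.7
```

arm_command(deltas=[[0, 0, 0, 0], [0, 0, 0, 0], [0, 0, 0, 0]], claw=102)

```text
time: 6.1
tool_pos: [513.5, 209.6, 135.2]
tcp_rot: [-1.571, 0.002, -3.095]
contact_force: [-2.7, 1.2, 11.4]
grip_width: 55.3
```

arm_command(deltas=[[0, 0, 0, 0], [0, 0, 0, 0], [0, 0, 0, 0]], claw=107)

```text
time: 6.4
tool_pos: [513.5, 209.6, 135.3]
tcp_rot: [-1.571, 0.002, -3.095]
contact_force: [-3.2, 1.5, 11.2]
grip_width: 53.3
```

The upward force of about 11 N suggests the fingertips touch the collar. I'll reopen, rise 3.5 mm and close again.

arm_command(deltas=[[0, 0, 0, 0], [0, 0, 0, 0], [0, -0.0035, 0, 0], [0, 0, 0, 0]], claw=80)

```text
time: 6.8
tool_pos: [513.3, 209.2, 137.4]
tcp_rot: [-1.57, 0.0, -3.095]
contact_force: [-0.2, -0.6, -0.8]
grip_width: 62.6
```

arm_command(deltas=[[0, 0, 0, 0], [0, 0, 0, 0], [0, 0, 0, 0], [0, 0, 0, 0]], claw=97)

```text
time: 7.2
tool_pos: [513.2, 209.3, 137.1]
tcp_rot: [-1.571, -0.0, -3.095]
contact_force: [0.1, 0.6, 1.4]
grip_width: 56.8
```

arm_command(deltas=[[0, 0, 0, 0], [0, 0, 0, 0], [0, 0, 0, 0]], claw=105)

```text
time: 7.5
tool_pos: [513.2, 209.3, 137.1]
tcp_rot: [-1.571, -0.0, -3.095]
contact_force: [-0.9, 0.4, 1.6]
grip_width: 54.5
```

arm_command(deltas=[[0, 0, 0, 0], [0, 0, 0, 0], [0, 0, 0, 0]], claw=116)

```text
time: 7.8
tool_pos: [513.1, 209.4, 137.1]
tcp_rot: [-1.571, -0.0, -3.095]
contact_force: [-0.4, 1.1, 1.1]
grip_width: 50.1
```

arm_command(deltas=[[0, 0, 0, 0], [0, 0, 0, 0], [0, 0, 0, 0]], claw=124)

```text
time: 8.1
tool_pos: [513.2, 209.6, 137.3]
tcp_rot: [-1.571, 0.0, -3.095]
contact_force: [-1.4, 1.9, 1.9]
grip_width: 49.1
```

```bash
python3 - <<'E'
from h import *
o=bot.get_obs();print(o['contact_force'],o['moment'],o['grip_width'],o['joint_positions'][5])
p=vision.capture("wrist");a=p['img'][180:384,130:370,::-1];cv2.imwrite('pics/g1.png',cv2.resize(a,None,fx=3,fy=2.9,interpolation=2))
E
```

```text
[-1.43347251  1.92008416  1.91177094] [ 0.40285353  0.30835736 -0.04358414] 49.08514832029317 1.7733699850930837
```

View pics/g1.png

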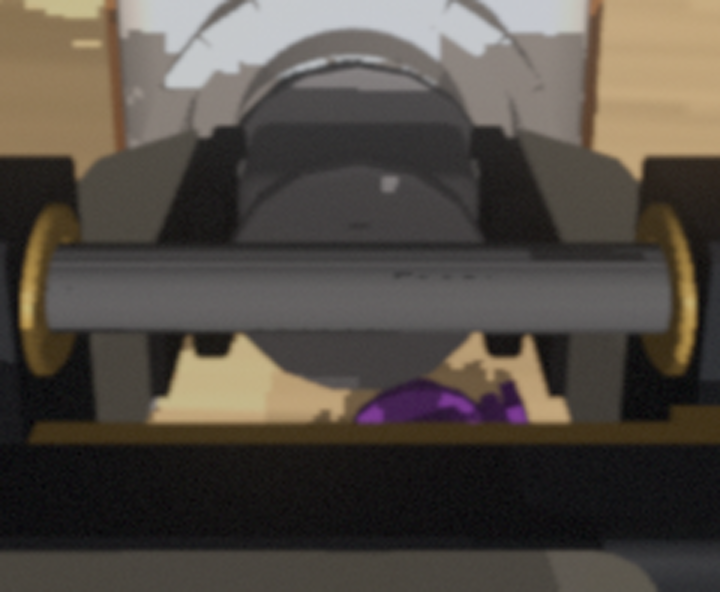

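Both tabs are gripped squarely at 49 mm opening, so they are pinched home, and the side force is small. Now I'll turn anticlockwise, about 34° first since the stop is at least 40° away.

arm_command(deltas=[[0, 0, 0, -3], [0, 0, 0, -3], [0, 0, 0, 0]])

```text
time: 8.45
tool_pos: [513.1, 209.7, 137.2]
tcp_rot: [-1.571, -0.0, -2.99]
contact_force: [-2.3, 3.0, 2.2]
grip_width: 49.3
```

```bash
cat > s.py <<'E'
from h import *
o=bot.get_obs();print(o['time'],o['contact_force'].round(1),o['moment'].round(2),round(o['grip_width'],1),'yaw',np.degrees(o['tcp_rot'][2]).round(1),'turned',((np.degrees(o['tcp_rot'][2])+177.33+180)%360-180).round(1),o['tool_pos'].round(1),o['tau'][5].round(2))
E
python3 s.py
```

```text
8.45 [-2.3  3.   2.2] [0.65 0.34 0.01] 49.3 yaw -171.3 turned 6.0 [513.1 209.7 137.2] -0.52
```

arm_command(deltas=[[0, 0, 0, -4], [0, 0, 0, -4], [0, 0, 0, -4], [0, 0, 0, 0]])

```text
time: 8.85
tool_pos: [512.7, 210.1, 137.2]
tcp_rot: [-1.572, -0.001, -2.781]
contact_force: [-2.8, 5.0, 2.2]
grip_width: 49.1
```

```bash
python3 s.py
```

```text
8.85 [-2.8  5.   2.2] [ 1.    0.58 -0.01] 49.1 yaw -159.3 turned 18.0 [512.7 210.1 137.2] -0.64
```

arm_command(deltas=[[0, 0, 0, -4], [0, 0, 0, -4], [0, 0, 0, -4], [0, 0, 0, -4]])

```text
time: 9.25
tool_pos: [512.1, 210.5, 137.2]
tcp_rot: [-1.574, -0.001, -2.501]
contact_force: [-5.5, 6.5, 4.7]
grip_width: 49.1
```

```bash
python3 s.py; python3 - <<'E'
from h import *
p=vision.capture("wrist");a=p['img'][180:384,130:370,::-1];cv2.imwrite('pics/g2.png',cv2.resize(a,None,fx=3,fy=2.9,interpolation=2))
E
```

```text
9.25 [-5.5  6.5  4.7] [ 1.36  0.98 -0.1 ] 49.1 yaw -143.3 turned 34.1 [512.1 210.5 137.2] 0.78
```

View pics/g2.png

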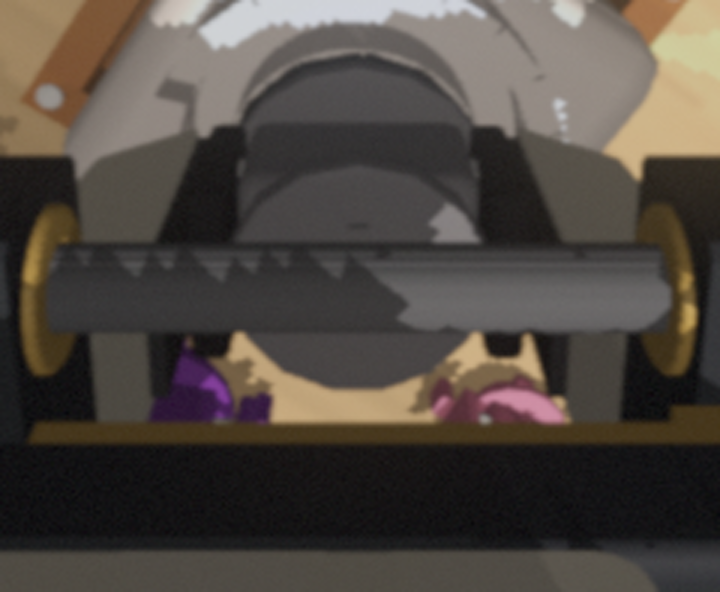

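The cap follows the gripper, with the can now rotated about 34° in the view. Side force is building because the axes are slightly offset, so I'll relieve it before going on in small steps.

arm_command(deltas=[[0, 0, -0.0012, 0], [0, 0, 0, 0]])

```text
time: 9.5
tool_pos: [512.2, 210.7, 137.2]
tcp_rot: [-1.571, -0.0, -2.503]
contact_force: [-3.5, 4.5, 3.3]
grip_width: 49.2
```

```bash
python3 s.py
```

```text
9.5 [-3.5  4.5  3.3] [ 0.75  0.62 -0.03] 49.2 yaw -143.4 turned 33.9 [512.2 210.7 137.2] 0.0
```

arm_command(deltas=[[0, 0, -0.0001, -2], [0, 0, -0.0001, -2]])

```text
time: 9.7
tool_pos: [512.2, 210.8, 137.2]
tcp_rot: [-1.572, 0.0, -2.432]
contact_force: [-3.3, 4.6, 4.2]
grip_width: 49.4
```

```bash
python3 s.py
```

```text
9.7 [-3.3  4.6  4.2] [ 0.78  0.63 -0.12] 49.4 yaw -139.3 turned 38.0 [512.2 210.8 137.2] 0.38
```

arm_command(deltas=[[0, 0, -0.0004, -2]])

```text
time: 9.8
tool_pos: [512.1, 210.9, 137.2]
tcp_rot: [-1.571, 0.0, -2.397]
contact_force: [-2.2, 3.6, 2.1]
grip_width: 49.4
```

```bash
python3 s.py
```

```text
9.8 [-2.2  3.6  2.1] [ 0.57  0.37 -0.07] 49.4 yaw -137.3 turned 40.0 [512.1 210.9 137.2] 0.36
```

arm_command(deltas=[[0, 0, -0.0004, -2]])

```text
time: 9.9
tool_pos: [512.0, 211.0, 137.2]
tcp_rot: [-1.57, 0.0, -2.362]
contact_force: [-1.2, 2.0, 2.6]
grip_width: 49.5
```

```bash
python3 s.py
```

```text
9.9 [-1.2  2.   2.6] [ 0.37  0.2  -0.  ] 49.5 yaw -135.3 turned 42.0 [512.  211.  137.2] 0.37
```

arm_command(deltas=[[0, 0, -0.0003, -2]])

```text
time: 10.0
tool_pos: [512.0, 211.1, 137.3]
tcp_rot: [-1.57, 0.0, -2.327]
contact_force: [-0.8, 2.1, 2.7]
grip_width: 49.1
```

```bash
python3 s.py
```

```text
10.0 [-0.8  2.1  2.7] [ 0.26  0.2  -0.11] 49.1 yaw -133.3 turned 44.0 [512.  211.1 137.3] 0.38
```

arm_command(deltas=[[0, 0, -0.0002, -2]])

```text
time: 10.1
tool_pos: [512.0, 211.2, 137.3]
tcp_rot: [-1.57, 0.0, -2.292]
contact_force: [-0.4, 1.8, 2.2]
grip_width: 49.3
```

```bash
python3 s.py
```

```text
10.1 [-0.4  1.8  2.2] [ 0.25  0.2  -0.06] 49.3 yaw -131.3 turned 46.0 [512.  211.2 137.3] 0.39
```

arm_command(deltas=[[0, 0, -0.0002, -2]])

```text
time: 10.2
tool_pos: [511.9, 211.3, 137.4]
tcp_rot: [-1.57, 0.0, -2.257]
contact_force: [-0.6, 2.0, 3.9]
grip_width: 49.3
```

```bash
python3 s.py
```

```text
10.2 [-0.6  2.   3.9] [ 0.24  0.12 -0.06] 49.3 yaw -129.3 turned 48.0 [511.9 211.3 137.4] 0.39
```

arm_command(deltas=[[0, 0, -0.0002, -2]])

```text
time: 10.3
tool_pos: [511.9, 211.3, 137.4]
tcp_rot: [-1.569, 0.0, -2.222]
contact_force: [-0.3, 1.1, 2.6]
grip_width: 49.4
```

```bash
python3 s.py
```

```text
10.3 [-0.3  1.1  2.6] [ 0.16  0.   -0.05] 49.4 yaw -127.3 turned 50.0 [511.9 211.3 137.4] 0.39
```

arm_command(deltas=[[0, 0, -0.0001, -2]])

```text
time: 10.4
tool_pos: [511.8, 211.4, 137.4]
tcp_rot: [-1.569, 0.0, -2.187]
contact_force: [0.0, 1.9, 2.7]
grip_width: 49.5
```

```bash
python3 s.py
```

```text
10.4 [0.  1.9 2.7] [ 0.22  0.13 -0.12] 49.5 yaw -125.3 turned 52.0 [511.8 211.4 137.4] 0.4
```

arm_command(deltas=[[0, 0, -0.0001, -2]])

```text
time: 10.5
tool_pos: [511.5, 211.4, 137.4]
tcp_rot: [-1.57, 0.0, -2.152]
contact_force: [-2.0, 1.5, 3.5]
grip_width: 49.5
```

```bash
python3 s.py
```

```text
10.5 [-2.   1.5  3.5] [ 0.31  0.36 -0.11] 49.5 yaw -123.3 turned 54.0 [511.5 211.4 137.4] 0.34
```

arm_command(deltas=[[0, 0, -0.0002, -1.5]])

```text
time: 10.6
tool_pos: [511.3, 211.5, 137.4]
tcp_rot: [-1.57, 0.0, -2.126]
contact_force: [0.2, 1.4, 3.5]
grip_width: 49.2
```

```bash
python3 s.py
```

```text
10.6 [0.2 1.4 3.5] [ 0.12  0.04 -0.48] 49.2 yaw -121.8 turned 55.5 [511.3 211.5 137.4] -0.21
```

The moment about z jumped from −0.1 to −0.48 N m at 55.5°, so that is the stop. I'll back off 1.5° to unload, staying inside the 6° window.

arm_command(deltas=[[0, 0, 0, 1.5], [0, 0, 0, 0]])

```text
time: 10.8
tool_pos: [511.4, 211.6, 137.4]
tcp_rot: [-1.57, 0.0, -2.155]
contact_force: [0.2, 1.1, 2.8]
grip_width: 49.7
```

```bash
python3 s.py
```

```text
10.8 [0.2 1.1 2.8] [-0.04 -0.12 -0.01] 49.7 yaw -123.4 turned 53.9 [511.4 211.6 137.4] 0.19
```

arm_command(deltas=[[0, -0.002, 0, 0], [0, -0.001, 0, 0], [0, 0, 0, 0]])

```text
time: 11.1
tool_pos: [511.3, 211.6, 140.3]
tcp_rot: [-1.57, -0.0, -2.153]
contact_force: [2.0, 0.1, 2.0]
grip_width: 48.8
```

```bash
python3 s.py
```

```text
11.1 [2.  0.1 2. ] [-0.26 -0.41 -0.04] 48.8 yaw -123.3 turned 54.0 [511.3 211.6 140.3] -0.03
```

Free to rise, with no downward pull. I'll go on straight up.

arm_command(deltas=[[0, -0.005, 0, 0], [0, -0.005, 0, 0], [0, -0.007, 0, 0], [0, 0, 0, 0]])

```text
time: 11.5
tool_pos: [510.8, 212.1, 158.3]
tcp_rot: [-1.57, 0.0, -2.152]
contact_force: [0.5, 0.5, -1.3]
grip_width: 49.4
```

arm_command(deltas=[[0, -0.02, 0, 0], [0, -0.02, 0, 0], [0, -0.02, 0, 0], [0, -0.02, 0, 0], [0, 0, 0, 0]])

```text
time: 12.0
tool_pos: [511.7, 212.2, 239.8]
tcp_rot: [-1.568, 0.003, -2.152]
contact_force: [0.0, -0.5, -1.4]
grip_width: 49.5
```

```bash
python3 s.py;python3 - <<'E'
from h import *
o,p,M=look([]);print(o['joint_positions'].round(2))
cv2.imwrite('pics/l1.png',cv2.resize(p['img'][:,:,::-1],(800,600),interpolation=2))
x=toolT(o)[:3,0];z=toolT(o)[:3,2];print(x,z)
E
```

```text
12.0 [ 0.  -0.5 -1.4] [-0.05 -0.03 -0.06] 49.5 yaw -123.3 turned 54.0 [511.7 212.2 239.8] -0.0
[ 0.25  0.39  1.44 -0.    1.31  0.84]
[-0.54937448 -0.8355698  -0.00328512] [ 0.83556491 -0.54938326  0.00305072]
```

View pics/l1.png

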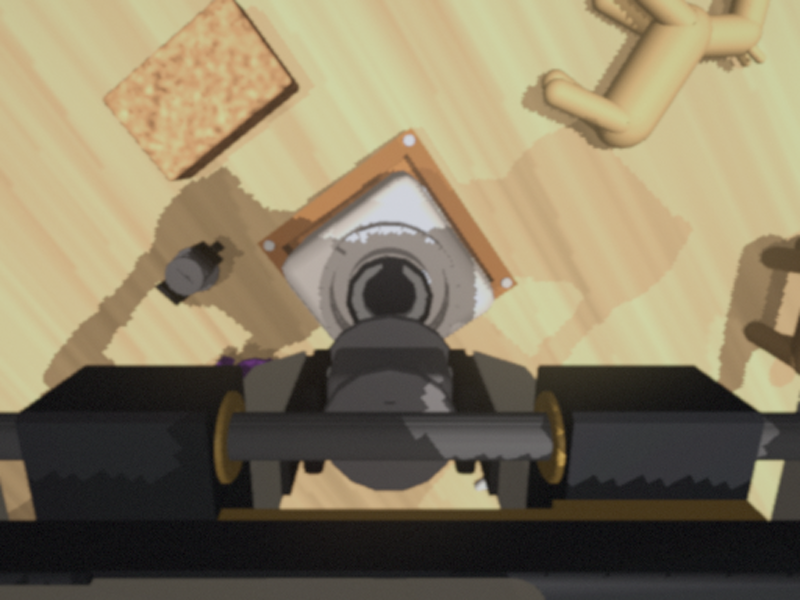

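The cap is held upright and is clear of the can; the open neck shows at (388,290). I'll carry it over the dish.

arm_command(deltas=[[0.02, 0, 0.011, 0], [0.035, 0, 0.0195, 0], [0.04, 0, 0.022, 0], [0.04, 0, 0.022, 0], [0.04, 0, 0.022, 0]])

```text
time: 12.55
tool_pos: [494.0, 11.3, 235.6]
tcp_rot: [-1.573, -0.001, -2.152]
contact_force: [0.7, -0.0, -0.7]
grip_width: 48.9
```

arm_command(deltas=[[0.04, 0, 0.022, 0], [0.04, 0, 0.022, 0], [0.035, 0, 0.0195, 0], [0.019, 0, 0.0104, 0], [0, 0, 0, 0]])

```text
time: 13.05
tool_pos: [482.3, -142.2, 235.5]
tcp_rot: [-1.573, -0.001, -2.156]
contact_force: [-0.9, 0.9, -1.6]
grip_width: 49.0
```

arm_command(deltas=[[0, 0.03, 0, 0], [0, 0.03, 0, 0], [0, 0.03, 0, 0], [0, 0.02, 0, 0], [0, 0, 0, 0]])

```text
time: 13.55
tool_pos: [481.1, -137.7, 123.8]
tcp_rot: [-1.579, -0.001, -2.152]
contact_force: [0.4, 0.1, -0.2]
grip_width: 49.4
```

```bash
python3 s.py;python3 - <<'E'
from h import *
o,p,M=look(["cap","dish"]);T=toolT(o);print('cap axis est',(T@np.r_[3,-11,0,1])[:3].round(1))
cv2.imwrite('pics/d1.png',cv2.resize(p['img'][:,:,::-1],(800,600),interpolation=2))
E
```

```text
13.55 [ 0.4  0.1 -0.2] [-0.04  0.05  0.01] 49.4 yaw -123.3 turned 54.0 [ 481.1 -137.7  123.8] 0.01
cap [([486.6, -130.2, 145.0], 0.95)]
dish [([492.9, -122.4, 7.1], 0.86)]
cap axis est [ 479.5 -140.3  134.9]
```

View pics/d1.png

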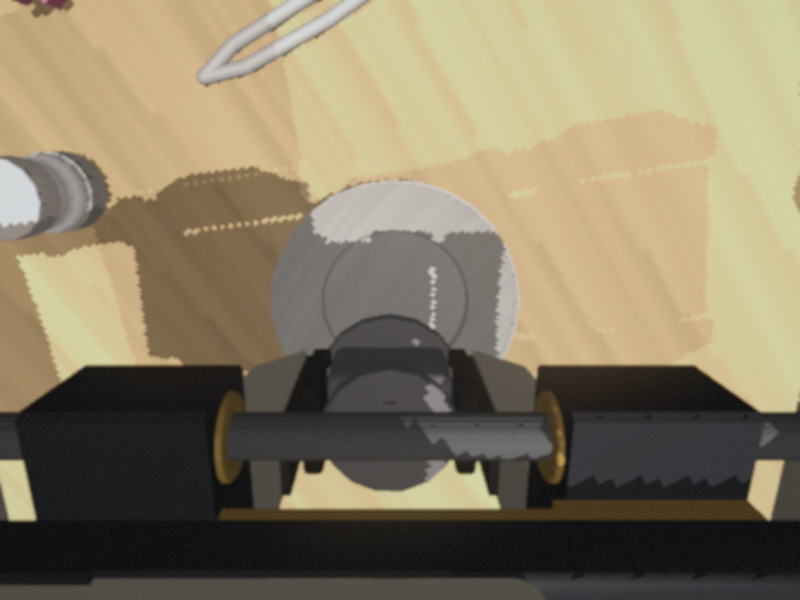

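The cap is above the dish's inner circle, whose centre is at (394,298), within about 2 mm of the cap axis. I'll lower it.

arm_command(deltas=[[0, 0.025, 0, 0], [0, 0.025, 0, 0], [0, 0.02, 0, 0], [0, 0.008, 0, 0], [0, 0, 0, 0]])

```text
time: 14.2
tool_pos: [483.6, -139.8, 49.3]
tcp_rot: [-1.571, -0.0, -2.152]
contact_force: [-0.3, 0.3, -1.0]
grip_width: 49.5
```

arm_command(deltas=[[0, 0, 0, 0], [0, 0, 0, 0]])

```text
time: 14.4
tool_pos: [484.3, -140.3, 50.5]
tcp_rot: [-1.568, 0.0, -2.152]
contact_force: [-1.1, 0.1, -0.3]
grip_width: 49.1
```

arm_command(deltas=[[0, 0.005, 0, 0], [0, 0.004, 0, 0], [0, 0.002, 0, 0], [0, 0, 0, 0]])

```text
time: 14.8
tool_pos: [483.2, -139.8, 37.8]
tcp_rot: [-1.572, -0.0, -2.153]
contact_force: [1.1, -0.1, -1.4]
grip_width: 49.5
```

arm_command(deltas=[[0, 0.001, 0, 0], [0, 0, 0, 0]])

```text
time: 15.0
tool_pos: [483.5, -139.9, 37.1]
tcp_rot: [-1.571, -0.0, -2.153]
contact_force: [0.1, 0.3, -1.5]
grip_width: 49.4
```

arm_command(deltas=[[0, 0.001, 0, 0], [0, 0, 0, 0]])

```text
time: 15.2
tool_pos: [483.5, -139.9, 36.2]
tcp_rot: [-1.571, -0.0, -2.153]
contact_force: [-0.3, -0.4, -1.7]
grip_width: 49.4
```

arm_command(deltas=[[0, 0.0007, 0, 0], [0, 0, 0, 0]])

```text
time: 15.4
tool_pos: [483.5, -139.9, 35.9]
tcp_rot: [-1.57, -0.0, -2.153]
contact_force: [-1.2, 0.9, 4.0]
grip_width: 49.4
```

arm_command(deltas=[[0, 0.0007, 0, 0], [0, 0, 0, 0]])

```text
time: 15.6
tool_pos: [483.6, -139.9, 35.8]
tcp_rot: [-1.57, -0.0, -2.152]
contact_force: [-3.0, 1.2, 10.4]
grip_width: 49.3
```

Touchdown. I'll ease off a little and open gently.

arm_command(deltas=[[0, -0.0008, 0, 0], [0, 0, 0, 0]], claw=110)

```text
time: 15.8
tool_pos: [483.6, -140.0, 35.7]
tcp_rot: [-1.57, 0.0, -2.153]
contact_force: [-0.5, 0.4, 3.5]
grip_width: 52.3
```

arm_command(deltas=[[0, 0, 0, 0], [0, 0, 0, 0], [0, 0, 0, 0]], claw=85)

```text
time: 16.1
tool_pos: [483.4, -139.9, 35.4]
tcp_rot: [-1.571, -0.0, -2.153]
contact_force: [0.1, -0.3, -0.0]
grip_width: 60.7
```

arm_command(deltas=[[0, 0, 0, 0], [0, 0, 0, 0], [0, 0, 0, 0], [0, 0, 0, 0]], claw=40)

```text
time: 16.5
tool_pos: [483.4, -139.9, 35.6]
tcp_rot: [-1.571, -0.0, -2.153]
contact_force: [-0.5, -0.5, 0.0]
grip_width: 77.2
```

arm_command(deltas=[[0, -0.01, 0, 0], [0, -0.03, 0, 0], [0, -0.04, 0, 0], [0, -0.04, 0, 0], [0, 0, 0, 0]])

```text
time: 17.0
tool_pos: [486.3, -141.1, 161.5]
tcp_rot: [-1.56, 0.002, -2.152]
contact_force: [0.1, 0.2, 0.4]
grip_width: 77.4
```

arm_command(deltas=[[0, 0, 0, 0], [0, 0, 0, 0]])

```text
time: 17.2
tool_pos: [482.7, -139.6, 154.9]
tcp_rot: [-1.572, -0.0, -2.153]
contact_force: [-0.6, 0.1, -0.3]
grip_width: 77.6
```

```bash
python3 s.py;python3 - <<'E'
from h import *
o,p,M=look(["cap","dish"])
q=vision.capture("scene");print('scene cap',[(cam2w(q,d['xyz']).round(0),round(d['confidence'],2)) for d in vision.find_in(q,'cap')])
a=cv2.resize(p['img'][:,:,::-1],(520,390),interpolation=3);b=cv2.resize(q['img'][150:250,170:320,::-1],(280,187),interpolation=2);b=np.vstack([b,np.zeros((203,280,3),np.uint8)])
cv2.imwrite('pics/f1.png',np.hstack([a,b]))
E
```

```text
17.2 [-0.6  0.1 -0.3] [-0.02 -0.05  0.01] 77.6 yaw -123.3 turned 54.0 [ 482.7 -139.6  154.9] 0.0
cap [([427.7, 65.7, 18.8], 0.83), ([485.7, -137.6, 59.5], 0.72)]
dish [([484.9, -132.1, 9.8], 0.7)]
scene cap [(array([433.,  90.,  27.]), 0.73), (array([ 492., -134.,   44.]), 0.67), (array([379., 178.,  55.]), 0.67), (array([400., 282.,  33.]), 0.65)]
```

View pics/f1.png

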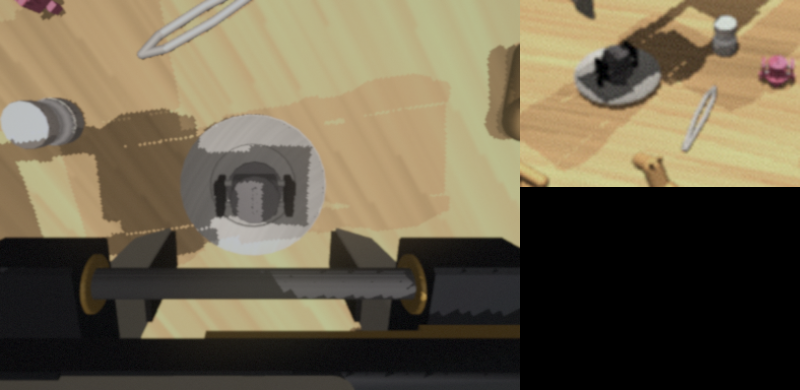

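The cap stands upright at the centre of the dish, about (254,190), and the gripper is clear. The neighbouring objects look undisturbed, so I'll hand in.

```bash
python3 -c "
from plant import job
print(job.close_job())"
```

```text
the job is handed in; nothing more can be done
None
```

The white can is open and its cap stands upright in the middle of the drip dish. I handed the job in at about 17 s of the 72 s allowed; no verdict is reported.

- **Pinch:** I pinched both tabs home; the gripper opening read about 49 mm. On the first try the fingertips pressed on what was probably the can's collar with about 11 N. I reopened, rose 3.5 mm and pinched again.
- **Turn:** I turned the cap anticlockwise. At 55.5° the moment jumped from about −0.1 to −0.48 N m, which I took as the stop. That is about 0.37 N m over running friction: a little past the 0.3 called plainly safe, but under the 0.6 limit. I backed off 1.5° before lifting. Side force peaked at about 9 N partway through because the gripper was slightly off the cap's axis, and I corrected for that.
- **Lift and set down:** The cap came straight off with no downward pull felt. It touched down in the dish at 4 to 10 N, and I let go after easing off.

In the last pictures the cap stands upright on the dish's inner circle and the gripper is clear of it. The jar, tweezers and pink look-alike near the dish look undisturbed; I did not measure any of the bystanders again. The network's last positions for the cap and the dish differ by about 6 mm, within the 25 mm allowed. Its scene-camera position for the cap differed from the wrist camera's by about 7 mm sideways and 15 mm in height. That is more than its stated accuracy, and I did not resolve it.

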